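# Latch the loaded camera-sealing jig

## Robot

A 7-joint arm with a two-finger parallel gripper is mounted at the origin on the work surface. World frame = base frame: x ahead of the robot, y to its left, z up, the work surface at z = 0. Lengths are in m, angles in rad, forces in N, time in s.
With the tool pointing down it reaches from about 0.4 to 0.85 m from the base axis. Payload 10.4 kg.
Tool frame: the origin (TCP) lies at the very end of the fingers, on their centre line; the grasp point (between the pads) lies 19 mm behind it; z points along the fingers, y is the line along which they close (so a half turn about z gives the same grasp; the last joint's range is limited). The gripper opens to 87 mm and grips with 3 to 60 N. Pads are 19 mm wide; open, the fingers measure 117 mm over their backs; the gripper's body (75 mm by 190 mm) begins 51 mm behind the grasp point.
Start: joints at [1.302, 0.332, -0.065, 1.46, 0.022, 1.35, -0.088], TCP at [0.152, -0.606, 0.223] pointing down, gripper open.
Joint ranges: [-2.6, 2.6], [-0.5, 2.12], [-1.47, 1.34], [0.16, 2.42], [-1.27, 4.41], [0.06, 2.06], [-2.6, 2.6]. Speed limits (rad/s): [2.22, 2.22, 2.79, 2.79, 3.14, 3.14, 3.14].

## Interface

Orientations are given as a unit quaternion [x, y, z, w].
In Python, from bench import r gives the robot as it stands.
- The arm moves only by the tool jog_arm, called after "Emit:" as name(argument=value, ...), one argument or row to a line, values as JSON. Schema: {"type":"object","properties":{"motion":{"type":"array","items":{"type":"number"},"minItems":5,"maxItems":60},"grip_force":{"type":"number"},"only":{"type":"string"},"quiet":{"type":"boolean"},"lines":{"type":"string"}},"required":["motion"],"additionalProperties":false}. motion is one flat list of numbers that holds 1 to 12 rows one after another, with no inner brackets; each row has 5 numbers: dx, dy, dz in a scale on which 1.0 is 1 m, then a turn about the tool's z in shares of 2 rad (1.0 is 2 rad), then the finger opening in m; each row is the pose to reach, as a shift and turn from the pose commanded when the call began, along the tool's axes at that moment; what a row does not reach only later rows make up. A row lasts 1/10 s, in which the tool goes at most 0.05 m and 0.15 rad, less where a joint would pass 70% of its speed; a pose out of reach is approached as far as the arm can. The fingers move at their own pace and stop on an object; grip_force is the grip in N (left out, the last holds). Time passes only in rows, so rows that do not move let the fingers close. The tool returns the time, the measured TCP pose, the force, the opening and the grip force at its end. only (a regular expression) keeps the lines of the reply that match it, lines (a string "A,B") keeps lines A to B, and quiet returns only ok. Shift and turn numbers lie between -1 and 1, and a call with a number outside is refused. Input that does not fit is refused with a message, and nothing moves.
- r.read_state(): the state, without advancing time (a new reading comes with each control period).
- r.camera(name): name is "scene" or "top" or "wrist"; returns a dict with "img" (400x640x3 uint8, red, green, blue), "fx", "fy", "cx", "cy" (pixels), "pose" (4x4, takes a point from camera to world coordinates). Camera axes: x right, y down, z forward; pixel columns grow to the right and rows downward; lengths in m; the calibration is good to about 2 mm. A picture is of the moment at which its call begins. There is no depth.
- r.close_job(): hands the job in; it is judged then, once.
Trained networks look in the newest picture that a camera, given by its name, has taken for a name from the list of things; names that differ only in an ending like _2 or _b are one class to them, and where a whole thing is asked for, a point or a joint stands for the part that bears it (a point fixed in the world has none). Each returns a list of dicts, best first, with "p" (0 to 1); they miss things now and then, are a little off and sometimes report something else, mostly with a low value. They report only what shows in the picture. A call takes as long as a camera call.
- r.recognise(camera, label): "position" ([column, row] as shares, 0 to 1, of the picture: columns of its width, rows of its height, amid what is visible of it).
- r.regions_of(camera, label): "pixels" (400x640 bool, what is visible of it) and "position" ([column, row] as shares, 0 to 1, of the picture: columns of its width, rows of its height, amid what is visible of it).
The state is a dict: "time": time; "joint_positions": joint angles; "joint_vel": joint speeds; "joint_torque": joint torques, N m; "ee_pos": TCP position; "eef_rot": TCP orientation; "ft_force": force on the tool from outside, world axes, zero at the start; "torque": the same for the moment, N m; "width": finger opening in m; "grip_force": force on a finger pad.
Only numpy, scipy, OpenCV 4.12 (cv2) and the standard library are available. Lean on these libraries where they do the work, as an engineer would, in place of code of your own. Each camera call takes 0.05 s, during which the arm holds its last target. There are 200 camera calls.

## Task

One of the two sealing jigs has a white camera housing lying in it; the other is empty. On the loaded jig, tip the steel hook of the draw latch down over its brass keeper, then press the red lever down past centre so that it stays down by itself and the blue slide is drawn up against the camera. Leave the empty jig's latch as it is.

Things in the scene. Friction and masses are not known exactly. Their poses are not given: they have to be found in the camera images.
- jig: Loaded jig, fixed: aluminium plate 270 (x) x 180 (y) x 12 mm. Origin: centre of its underside, on the table; z up; x runs from the latch's lever to its keeper. White camera along x at y +45, top at z 87. Draw latch along the line y -42 mm; lever pivot at x 0, z 50, axis along y. Blue slide with keeper at the +x end, drawn 5 mm to -x against a 6 N/mm spring. The empty jig is alike
- lever (a joint): Loaded jig's lever, rad. 0: level, pointing to jig -x (dead centre); positive: raised; -0.14: its rigid stop, past centre, where the hook's pull keeps it down. Starts near 1.12, tip up and to -x. Red grip 26 mm wide, 8 thick, 43 to 95 mm from the pivot. Stays put while the hook is slack; hooked, it springs partly back if let go well before centre. Smooth; pressing takes 3 to 9 N
- lever_grip (a point): Middle of the red grip's upper face on the loaded jig, 70 mm from the lever's pivot
- hook (a joint): Loaded jig's hook against its lever, rad. The hook's slope above level, towards the keeper (jig +x), is this value minus the lever's; starts near 0.93 rad. Its stiff hinge is on the lever 30 mm from the lever's pivot. A push from above under 2 N tips it down; it stays when steeper than about 0.7 rad and falls by itself when flatter
- hook_end (a point): Centre of the end bar (6 mm thick) of the loaded jig's hook: a steel frame 38 mm wide, 90 mm from hinge to bar. Behind the bar a 21 mm long window, which goes over the keeper; behind that a plate 22 mm long and 4 thick, its middle 35 mm from the bar: the place to press. Hooked, the plate lies about 25 to 50 mm to +x of the lever's pivot, top near z 60
- keeper (a point): Loaded jig's keeper seat: where the end bar's centre lies when taut; jig x 65.5 (about 60 drawn up), y -42, z 50 mm; moves with the slide, axes as the jig's. The brass keeper, a tongue 20 mm wide, is just to -x of this point, its top 10 mm above it. The hooked bar rests on a ledge 3 mm below the point; while slack it lies 5 to 10 mm beyond to +x
- spare_hook_end (a point): Centre of the end bar of the same hook on the empty jig, to be left alone

How it is judged:
On the way:
1. the loaded jig's hook lies over its keeper with the end bar down on the far side, while the lever is still up (z of hook_end in the frame of keeper below 0.006 m and x of hook_end in the frame of keeper above -0.003 m and value of joint lever above 0.5 rad), for 0.2 s.
At the end, for the whole second after the job is handed in: The loaded jig's lever is down past centre (below -0.07 rad) and stays there by itself, its hook's end bar lies home in the keeper (within 4 mm along x and 6 mm in height), and the slide is drawn up by at least 2.5 mm (keeper seat below x = 63 mm on the jig) (value of joint lever below -0.07 rad and z of hook_end in the frame of keeper between -0.006 and 0.006 m and x of hook_end in the frame of keeper between -0.004 and 0.004 m and x of keeper in the frame of jig below 0.063 m and velocity of joint lever below 0.1 rad/s); the robot touches nothing.
It fails at once if the empty jig's hook or lever is moved (its hook end shifts more than 20 mm) (distance of spare_hook_end from where it was at the start of the episode above 0.02 m).
It also fails if it takes over 45 s, if anything falls off the work surface, if the arm or the gripper's body presses on something with over 40 N, if the wrist force passes 120 N, or if a joint passes its speed limit or range.

## Working session

There is one attempt and no reset: what is moved stays moved. The work goes in short steps, Python scripts to look and compute and a tool call to move; the robot and the scene stay as the last step left them, time stands still between calls to the robot, and variables do not carry over. Pictures are saved under pics/ and viewed, at most 10 in all, crops included, and the job is handed in when it is done.

```bash
mkdir -p pics; cat > h.py <<'E'
from bench import r
import numpy as np, cv2
def ray(c,px):
    P=np.array(c["pose"]); d=P[:3,:3]@np.array([(px[0]-c["cx"])/c["fx"],(px[1]-c["cy"])/c["fy"],1.]); return P[:3,3],d
def atz(c,px,z):
    o,d=ray(c,px); return o+d*(z-o[2])/d[2]
def proj(c,p):
    P=np.array(c["pose"]); q=P[:3,:3].T@(np.array(p)-P[:3,3]); return [c["fx"]*q[0]/q[2]+c["cx"],c["fy"]*q[1]/q[2]+c["cy"]]
def tri(rays):
    A=0;b=0
    for o,d in rays:
        d=d/np.linalg.norm(d);M=np.eye(3)-np.outer(d,d);A=A+M;b=b+M@o
    return np.linalg.solve(A,b)
def save(c,n): cv2.imwrite(f"pics/{n}.png",c["img"][:,:,::-1])
E
python3 - <<'E'
from h import *
np.set_printoptions(precision=3,suppress=True)
s=r.read_state(); print(s["time"],s["ee_pos"],s["eef_rot"],s["ft_force"])
ims=[]
for n in ["scene","top"]:
    c=r.camera(n); ims.append(c["img"]); print(n,np.array(c["pose"])[:3].round(3).tolist(),c["fx"])
    for l in ["jig","lever","lever_grip","hook","hook_end","keeper","spare_hook_end"]:
        for d in r.recognise(n,l)[:3]:
            px=np.array(d["position"])*[640,400]; print(l,round(d["p"],2),px,atz(c,px,.05))
    save(c,n)
E
```

```text
0.0 [ 0.152 -0.606  0.222] [ 0.992  0.123 -0.    -0.001] [ 0.543  0.003 -0.133]
scene [[0.542, 0.622, -0.564, 0.97], [0.84, -0.408, 0.357, -0.309], [-0.008, -0.668, -0.744, 0.612]] 384.6754344928386
jig 0.58 [388.928 160.6  ] [0.54  0.159 0.05 ]
lever 0.84 [372.928 136.32 ] [0.456 0.182 0.05 ]
lever_grip 0.6 [373.696 137.92 ] [0.462 0.18  0.05 ]
hook 0.53 [385.408 140.12 ] [0.483 0.197 0.05 ]
hook_end 0.47 [390.272 136.2  ] [0.478 0.216 0.05 ]
keeper 0.83 [418.624 167.32 ] [0.59  0.198 0.05 ]
spare_hook_end 0.49 [197.696 213.32 ] [ 0.454 -0.242  0.05 ]
top [[-0.003, -0.986, 0.168, 0.411], [-1.0, 0.006, 0.022, -0.056], [-0.023, -0.168, -0.986, 0.87]] 413.40816766233786
jig 0.81 [217.92 222.  ] [0.506 0.165 0.05 ]
jig 0.46 [224.32 203.4 ] [0.544 0.154 0.05 ]
lever 0.61 [226.88 202.  ] [0.547 0.149 0.05 ]
lever_grip 0.91 [223.488 203.4  ] [0.544 0.155 0.05 ]
hook 0.79 [220.224 195.92 ] [0.559 0.162 0.05 ]
hook_end 0.75 [220.096 197.52 ] [0.556 0.163 0.05 ]
hook_end 0.46 [200.32 191.92] [0.568 0.203 0.05 ]
keeper 0.82 [199.424 192.68 ] [0.566 0.205 0.05 ]
spare_hook_end 0.56 [433.984 205.   ] [ 0.538 -0.267  0.05 ]
```

View pics/top.png

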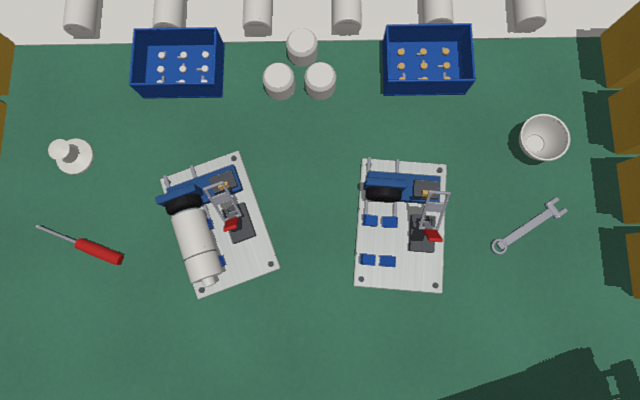

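View pics/scene.png

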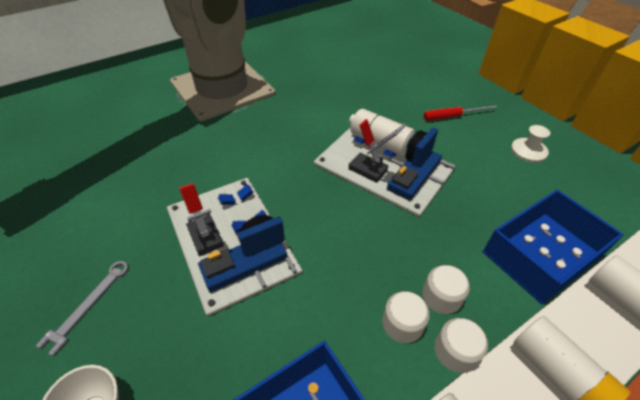

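Top: the loaded jig is on the left, its plate corners near (160,182), (237,152), (279,268) and (199,298). Its yaw is about +20° and the red grip is at (231,225). The empty jig is on the right. The scene view agrees: loaded jig at (390,160), keeper at (419,167).

```bash
python3 - <<'E'
from h import *
a=r.camera("top"); b=r.camera("scene")
A=cv2.resize(a["img"][145:305,145:290],None,fx=3.6,fy=3.6,interpolation=cv2.INTER_CUBIC)
cv2.imwrite("pics/tc.png",A[:,:,::-1])
B=cv2.resize(b["img"][95:220,305:465],None,fx=4.8,fy=4.8,interpolation=cv2.INTER_CUBIC)
cv2.imwrite("pics/sc.png",B[:,:,::-1])
E
```

```text
(no output)
```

View pics/tc.png

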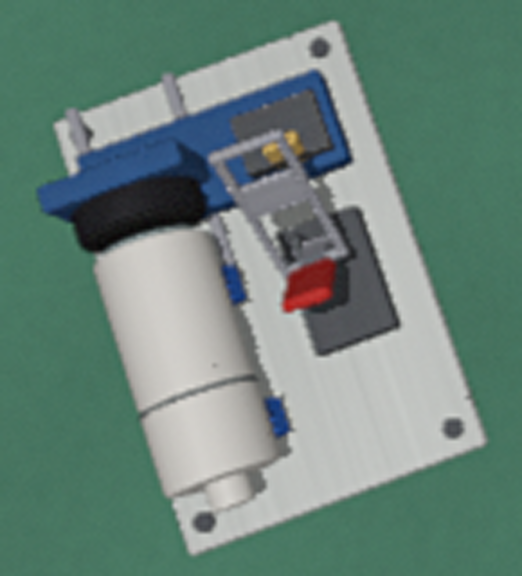

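View pics/sc.png

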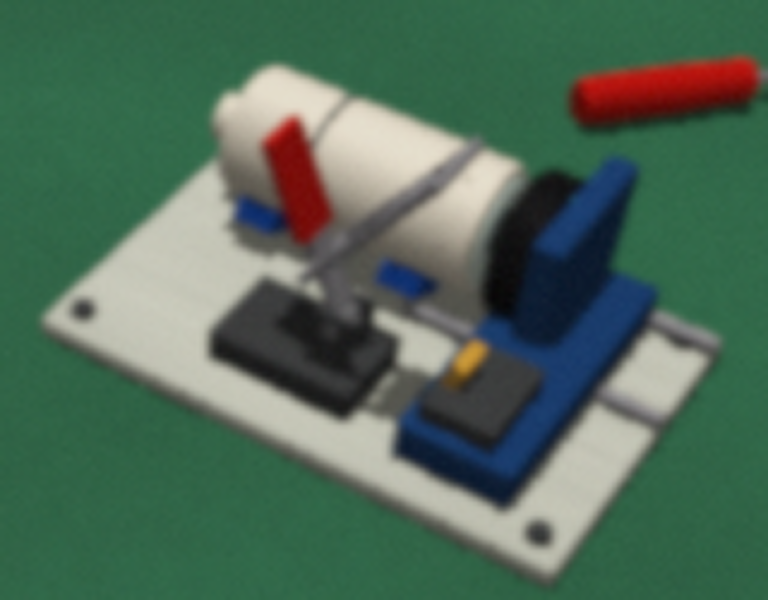

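The crops show the plate corners clearly. In tc they are (338,22), (55,125), (486,442) and (193,553); in sc they are (42,318), (553,570) and (720,345). The bar is at about tc (245,147) and the grip at about tc (310,282). I'll fit the jig pose and joint angles to these points.

```bash
python3 - <<'E'
from h import *
from scipy.optimize import least_squares
np.set_printoptions(precision=4,suppress=True)
a=r.camera("top"); b=r.camera("scene")
T=lambda u,v:(a,(145+u/3.6,145+v/3.6)); S=lambda u,v:(b,(305+u/4.8,95+v/4.8))
obs=[(T(338,22),(.135,-.09,.012)),(T(55,125),(.135,.09,.012)),(T(486,442),(-.135,-.09,.012)),(T(193,553),(-.135,.09,.012)),
 (S(42,318),(-.135,-.09,.012)),(S(553,570),(.135,-.09,.012)),(S(720,343),(.135,.09,.012))]
def W(p,q):
    c,s=np.cos(p[2]),np.sin(p[2]); return [p[0]+c*q[0]-s*q[1],p[1]+s*q[0]+c*q[1],q[2]]
f=lambda p:np.concatenate([np.array(proj(o[0],W(p,q)))-o[1] for o,q in obs])
R=least_squares(f,[.5,.15,.35]);p=R.x;print(p,f(p).reshape(-1,2).round(1).tolist())
def L(th,d,n=0): return (-d*np.cos(th)+n*np.sin(th),-.042,.05+d*np.sin(th)+n*np.cos(th))
# angles from tip mids
def hk(th,sl,d):
    h=L(th,.03); return (h[0]+d*np.cos(sl),-.042,h[2]+d*np.sin(sl))
o2=[(T(245,147),'h'),(S(480,143),'h'),(T(310,282),'g'),(S(297,180),'g')]
g=lambda q:np.concatenate([np.array(proj(o[0],W(p,hk(*q,.09) if k=='h' else L(q[0],.07,.003))))-o[1] for o,k in o2])
q=least_squares(g,[1.12,.93]).x;print(q,g(q).reshape(-1,2).round(1).tolist())
for n,x in [("keeper",(.0655,-.042,.05)),("grip",L(1.12,.07,.004)),("hook",hk(1.12,.93,.09)),("start",(.008,-.042,.18))]: print(n,np.array(W(p,x)),np.array(proj(a,W(p,x))),np.array(proj(b,W(p,x))))
from scipy.spatial.transform import Rotation as Ro
s=r.read_state();M=Ro.from_quat(s["eef_rot"]).as_matrix();print(M)
d=np.array(W(p,(.008,-.042,.18)))-s["ee_pos"];print("shift tool",M.T@d)
jy=np.array([-np.sin(p[2]),np.cos(p[2]),0]);t=M.T@jy;print("turn to align y",np.arctan2(-t[0],t[1]))
np.save("p.npy",p)
E
```

```text
[0.5099 0.1738 0.3585] [[-0.5, -1.7], [-1.0, -1.2], [0.7, 0.1], [-0.9, 1.0], [-1.6, -0.1], [-0.7, 0.8], [0.1, -1.2]]
[1.1234 0.9675] [[0.8, -0.6], [-6.1, 4.8], [-0.8, -1.5], [0.6, -0.2]]
keeper [0.586  0.1574 0.05  ] [223.1843 182.9492] [402.9103 173.414 ]
grip [0.4995 0.125  0.1147] [230.1695 221.4392] [367.8164 132.2549]
hook [0.5628 0.1488 0.1491] [213.6682 184.1133] [399.9249 130.9518]
start [0.5322 0.1373 0.18  ] [214.7018 197.9796] [387.0776 111.5426]
[[ 0.9699  0.2433  0.    ]
 [ 0.2433 -0.9699 -0.0001]
 [ 0.      0.0001 -1.    ]]
shift tool [ 0.5495 -0.6287  0.0425]
turn to align y 3.0288880940483947
```

The fit is good to about 1 px (≈2 mm). The lever is near 1.12 rad and the hook slope near 0.95, as stated. Next I move above the hook's plate with the fingers closed and aligned to the jig.

The manual's scale: turns go in shares of 2 rad. Converting my numbers, -0.05 rad / 2 = -0.025.

Emit:
jog_arm(
  motion=[0.14, -0.157, 0, -0.025, 0, 0.275, -0.314, 0, -0.0565, 0, 0.275, -0.314, 0, -0.0565, 0, 0.275, -0.314, 0, -0.0565, 0, 0.41, -0.47, 0, -0.0565, 0, 0.41, -0.47, 0, -0.0565, 0, 0.55, -0.629, 0, -0.0565, 0, 0.55, -0.629, 0, -0.0565, 0, 0.55, -0.629, 0, -0.0565, 0, 0.55, -0.629, 0, -0.0565, 0, 0.55, -0.629, 0, -0.0565, 0, 0.55, -0.629, 0, -0.0565, 0],
  grip_force=10,
)

```text
time: 2.2
ee_pos: [0.4259, -0.0701, 0.223]
eef_rot: [0.984, 0.178, 0.0, 0.001]
ft_force: [1.7, -0.5, -0.4]
width: 0.0026
grip_force: 0.0
```

Emit:
jog_arm(
  motion=[0, 0, 0, 0, 0, 0, 0, 0, 0, 0],
)

```text
time: 2.4
ee_pos: [0.4256, -0.0712, 0.2226]
eef_rot: [0.984, 0.18, 0.0, 0.0]
ft_force: [0.6, -1.5, 0.9]
width: 0.0004
grip_force: 0.0
```

Emit:
jog_arm(
  motion=[0.173, -0.158, 0, 0, 0, 0.173, -0.158, 0, 0, 0, 0.173, -0.158, 0, 0, 0, 0.173, -0.158, 0, 0, 0, 0.173, -0.158, 0, 0, 0, 0.173, -0.158, 0, 0, 0, 0.173, -0.158, 0, 0, 0, 0.173, -0.158, 0, 0, 0],
)

```text
time: 3.2
ee_pos: [0.5319, 0.1344, 0.2223]
eef_rot: [0.984, 0.177, -0.0, 0.001]
ft_force: [-0.9, -0.7, -0.6]
width: 0.0001
grip_force: 0.0
```

```bash
cat > m.py <<'E'
from h import *
from scipy.spatial.transform import Rotation as Ro
p=np.load("p.npy");s=r.read_state();c,q=np.cos(p[2]),np.sin(p[2]);J=np.array([[c,-q,0],[q,c,0],[0,0,1]])
M=Ro.from_quat(s["eef_rot"]).as_matrix()
print("jig mm",(J.T@(np.array(s["ee_pos"])-[p[0],p[1],0])*1e3).round(1),"tool yaw err",round(float(np.arctan2(*(J.T@M)[[1,0],0])),3),np.round(s["ft_force"],1),s["time"])
E
python3 - <<'E'
from m import *
im=[]
for n in ["top","wrist"]:
    d=r.camera(n)
    q=proj(d,s["ee_pos"]); print(n,q)
    im.append(cv2.resize(d["img"][130:310,140:300],(640,720)) if n=="top" else cv2.resize(d["img"],(640,400)))
cv2.imwrite("pics/w1.png",np.hstack([cv2.resize(im[0],(400,450))[:, :],cv2.copyMakeBorder(cv2.resize(im[1],(400,250)),0,200,0,0,0)])[:,:,::-1])
E
```

```text
jig mm [  6.8 -44.6 222.3] tool yaw err -0.002 [-0.9 -0.7 -0.6] 3.2
top [np.float64(209.3356261469599), np.float64(193.594671835185)]
wrist [np.float64(324.45833307704635), np.float64(249.35907262271093)]
```

View pics/w1.png

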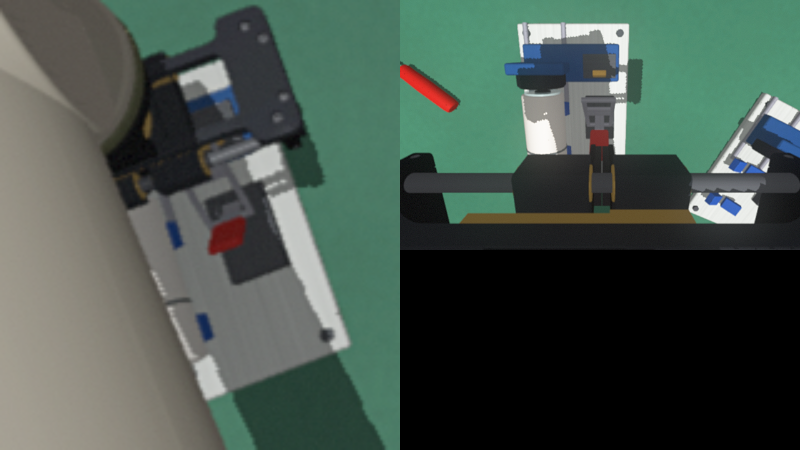

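The wrist view shows the fingers (column ~600) in line with the hook and lever, so they match the fit. Next I tip the hook down along its arc.

Emit:
jog_arm(
  motion=[0.002, -0.003, 0.045, 0, 0, 0.002, -0.003, 0.085, 0, 0, 0.002, -0.003, 0.098, 0, 0, 0.008, -0.003, 0.105, 0, 0, 0.013, -0.003, 0.11, 0, 0, 0.018, -0.003, 0.116, 0, 0, 0.021, -0.003, 0.122, 0, 0, 0.023, -0.003, 0.128, 0, 0, 0.023, -0.003, 0.128, 0, 0],
)

```text
time: 4.2
ee_pos: [0.5522, 0.1475, 0.0938]
eef_rot: [0.984, 0.178, -0.0, -0.0]
ft_force: [0.5, 0.8, 0.5]
width: 0.0005
grip_force: 0.0
```

```bash
python3 -m m
```

```text
jig mm [ 30.4 -39.4  93.8] tool yaw err 0.0 [0.5 0.8 0.5] 4.2
```

Emit:
jog_arm(
  motion=[0.007, 0, 0.012, 0, 0, 0.012, 0, 0.025, 0, 0, 0.012, 0, 0.03, 0, 0, 0.012, 0, 0.03, 0, 0],
)

```text
time: 4.6
ee_pos: [0.5646, 0.1521, 0.0647]
eef_rot: [0.984, 0.178, 0.001, 0.0]
ft_force: [0.9, 0.3, 4.6]
width: 0.0005
grip_force: 2.8
```

```bash
python3 - <<'E'
from m import *
d=r.camera("wrist"); e=r.camera("scene")
cv2.imwrite("pics/w2.png",np.vstack([cv2.resize(d["img"][0:180,140:440],(480,288)),cv2.resize(e["img"][90:225,305:465],(480,300))])[:,:,::-1])
E
```

```text
jig mm [ 43.5 -39.5  64.7] tool yaw err 0.0 [0.9 0.3 4.6] 4.6
```

View pics/w2.png

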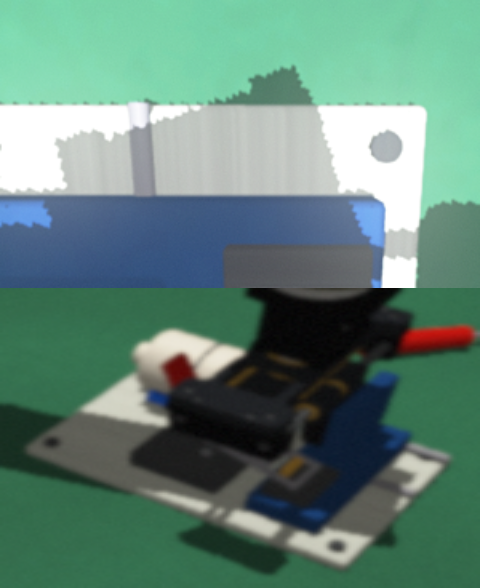

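Contact came at z 65 with 4.6 N, which fits the hook lying down, and its bar seems to be around the brass keeper. I'll lift clear and check.

Emit:
jog_arm(
  motion=[0, 0, -0.045, 0, 0, 0, 0.002, -0.09, 0, 0, -0.045, 0.002, -0.135, 0, 0, -0.06, 0.002, -0.135, 0, 0, -0.06, 0.002, -0.135, 0, 0],
)

```text
time: 5.2
ee_pos: [0.5071, 0.1282, 0.2009]
eef_rot: [0.984, 0.178, 0.001, 0.001]
ft_force: [1.0, -1.1, 0.3]
width: 0.0004
grip_force: 0.0
```

```bash
python3 - <<'E'
from m import *
d=r.camera("wrist"); e=r.camera("scene")
for n,x in [("wrist",d),("scene",e)]:
  for l in ["hook_end","keeper","lever_grip"]:
    for k in r.recognise(n,l)[:2]: print(n,l,round(k["p"],2),np.array(k["position"])*[640,400])
  for nm,X in [("keeper",(.0655,-.042,.05)),("barhooked",(.073,-.042,.05)),("grip",(-.027,-.042,.1147))]: print(nm,np.round(proj(x,J@X+[p[0],p[1],0]),1))
cv2.imwrite("pics/w3.png",np.vstack([cv2.resize(d["img"][60:240,190:390],(400,360),interpolation=2),cv2.resize(e["img"][120:190,345:455],(400,240),interpolation=2)])[:,:,::-1])
E
```

```text
jig mm [-18.6 -41.7 200.9] tool yaw err 0.0 [ 1.  -1.1  0.3] 5.2
wrist hook_end 0.92 [318.976 115.4  ]
wrist keeper 0.77 [255.872  72.48 ]
wrist lever_grip 0.29 [255.808  71.72 ]
keeper [323.9  83.8]
barhooked [324.   74.6]
grip [324.1 209.7]
scene hook_end 0.68 [390.208 162.8  ]
scene keeper 0.91 [415.488 165.8  ]
scene lever_grip 0.68 [376.704 151.6  ]
keeper [402.9 173.4]
barhooked [406.2 174.9]
grip [367.8 132.3]
```

View pics/w3.png

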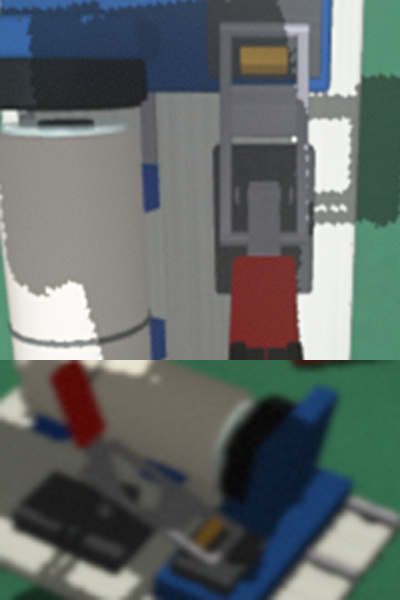

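The hook is down: in the wrist view the brass keeper shows through the window with the bar beyond it at about (321,74), where a hooked bar should be. The lever is still up. Next I press it along its arc.

Emit:
jog_arm(
  motion=[0.008, 0, 0.045, 0, 0, 0.008, 0, 0.085, 0, 0, 0.008, 0, 0.086, 0, 0, 0.001, 0, 0.086, 0, 0, -0.006, 0, 0.09, 0, 0, -0.012, 0, 0.094, 0, 0, -0.018, 0, 0.098, 0, 0, -0.023, 0, 0.103, 0, 0, -0.0275, 0, 0.108, 0, 0, -0.031, 0, 0.114, 0, 0, -0.035, 0, 0.12, 0, 0, -0.038, 0, 0.127, 0, 0],
)

```text
time: 6.8
ee_pos: [0.4726, 0.1154, 0.0722]
eef_rot: [0.984, 0.178, 0.0, 0.0]
ft_force: [2.2, 0.1, 1.8]
width: 0.0007
grip_force: 1.4
```

```bash
python3 -m m
```

```text
jig mm [-55.5 -41.6  72.2] tool yaw err 0.0 [2.2 0.1 1.8] 6.8
```

Emit:
jog_arm(
  motion=[-0.002, 0, 0.007, 0, 0, -0.003, 0, 0.013, 0, 0, -0.004, 0, 0.02, 0, 0, -0.004, 0, 0.024, 0, 0, -0.004, 0, 0.026, 0, 0, -0.004, 0, 0.026, 0, 0],
)

```text
time: 7.4
ee_pos: [0.4681, 0.1139, 0.0466]
eef_rot: [0.984, 0.179, -0.001, 0.0]
ft_force: [-5.9, -1.5, 8.6]
width: 0.0005
grip_force: 4.6
```

```bash
python3 -m m
```

```text
jig mm [-60.1 -41.4  46.6] tool yaw err 0.0 [-5.9 -1.5  8.6] 7.4
```

Emit:
jog_arm(
  motion=[0, 0, 0.002, 0, 0, 0, 0, 0.003, 0, 0, 0, 0, 0.004, 0, 0],
)

```text
time: 7.7
ee_pos: [0.4685, 0.114, 0.0453]
eef_rot: [0.984, 0.178, -0.001, 0.002]
ft_force: [-25.7, -9.2, 63.7]
width: 0.0005
grip_force: 33.5
```

```bash
python3 -m m
```

```text
jig mm [-59.8 -41.5  45.3] tool yaw err 0.0 [-25.7  -9.2  63.7] 7.7
```

Emit:
jog_arm(
  motion=[0, 0, -0.03, 0, 0, 0, 0, -0.08, 0, 0, 0, 0, -0.13, 0, 0, 0, 0, -0.17, 0, 0, -0.03, 0, -0.17, 0, 0, -0.03, 0, -0.17, 0, 0],
)

```text
time: 8.3
ee_pos: [0.4393, 0.1029, 0.2133]
eef_rot: [0.984, 0.178, 0.001, 0.002]
ft_force: [0.6, -1.1, -0.8]
width: 0.0004
grip_force: 0.0
```

```bash
python3 - <<'E'
from m import *
d=r.camera("wrist"); e=r.camera("scene")
for x in (d,e):
  for nm,X in [("barhome",(.060,-.042,.05)),("grip",(-.069,-.042,.044))]: print(nm,np.round(proj(x,J@X+[p[0],p[1],0]),1))
cv2.imwrite("pics/w4.png",np.vstack([cv2.resize(d["img"][60:240,190:390],(400,360),interpolation=2),cv2.resize(e["img"][120:190,345:455],(400,240),interpolation=2)])[:,:,::-1])
E
```

```text
jig mm [-91.  -41.6 213.3] tool yaw err 0.0 [ 0.6 -1.1 -0.8] 8.3
barhome [324.    0.5]
grip [323.6 151.4]
barhome [400.5 172.3]
grip [348.5 150.6]
```

View pics/w4.png

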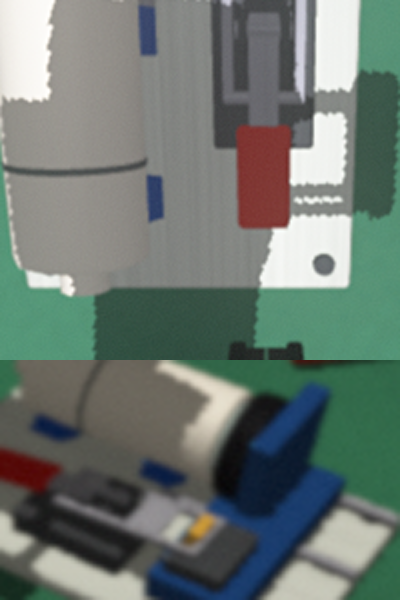

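The lever reached its rigid stop (force spike, but below the limit) and stayed flat after I let go. The wrist view shows the red grip at about (322,148), as expected for a closed lever. The bar is home behind the brass keeper and the slide is against the camera. The robot is clear, so I'll hand in.

```bash
python3 -c "
from bench import r
print(r.close_job())"
```

```text
the job is handed in; nothing more can be done
None
```

I latched the loaded jig and handed the job in at about 8 s: the hook is over its keeper, the lever stayed down past centre after I let go, and the slide looks drawn up against the camera; I stayed clear of the empty jig, but no verdict was returned.

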